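# Fold back the polishing booth's door and latch it open

### The arm

A 6-joint arm with a two-finger parallel gripper is mounted at the origin on the work surface. World frame = base frame: x ahead of the robot, y to its left, z up, the work surface at z = 0. Lengths are in m, angles in rad, forces in N, time in s.
With the tool pointing down it reaches from about 0.375 to 0.75 m from the base axis. Payload 9 kg.
Tool frame: the origin (TCP) lies on the centre line of the jaws, within the pads' length; the fingertips stand 17 mm ahead of it and the grasp point (between the pads) lies 2 mm behind it; z points along the fingers, y is the line along which they close (so a half turn about z gives the same grasp; the last joint's range is limited). The gripper opens to 85 mm and grips with 20 to 120 N. Pads are 22 mm wide; open, the fingers measure 114 mm over their backs; the gripper's body (76 mm by 85 mm) begins 54 mm behind the grasp point. The pads swing forward as they close: fully open they stand 13 mm farther back than shut.
Start: joints at [1.005, 0.104, 0.097, 1.564, 0, 1.353], TCP at [0.205, 0.564, 0.248] pointing down, gripper open.
Joint ranges: [-2.99, 2.99], [-0.84, 1.86], [-1.1, 1.16], [-1.84, 2.11], [-1.51, 1.56], [-3.14, 3.14]. Speed limits (rad/s): [2.22, 2.22, 2.57, 3.14, 3.14, 3.14].

### API

Orientations are given as a unit quaternion [x, y, z, w].
In Python, from plant import get_obs, grab_frame, job_done gives the robot as it stands.
- The arm moves only by the tool arm_command, never from a script. Its argument "motion" is a list of rows, each a list of 5 numbers: the shift along the tool's x, y, z in m, then the turn about the tool's z in rad, then the opening, from 0 (shut) to 1 (fully open). A call has 1 to 12 rows; each row shifts and turns the commanded pose from where the row before left it, along the tool's axes as they then stand; what a row does not reach is not made up. A row lasts 1/10 s, in which the tool goes at most 50 mm and 8.59 degrees, less where a joint would pass 70% of its speed; a pose out of reach is approached as far as the arm can. A call is refused whole if a number of a shift passes 0.05 or a number of a turn 0.15, either way. A call with a gripper value outside its range is refused whole. The fingers move at their own pace and stop on an object; "grip_force" is the grip in N (left out, the last holds). Time passes only in rows, so rows that do not move let the fingers close. It gives the time, the measured TCP pose, the force, the opening and the grip force at its end, in the units of the state.
- get_obs(): the state, without advancing time (a new reading comes with each control period).
- grab_frame(name): name is "side" or "top"; returns a dict with "color" (480x640x3 uint8, red, green, blue), "intrinsics" (3x3 intrinsics, pixels), "T" (4x4, takes a point from camera to world coordinates). Camera axes: x right, y up, looking along -z (the intrinsics and any distortion apply to the point x, -y, -z); pixel columns grow to the right and rows downward; lengths in m; the calibration is good to about 2 mm. A picture is of the moment at which its call begins. There is no depth.
- job_done(): hands the job in; it is judged then, once.
The state is a dict: "t": time; "joint_pos": joint angles; "joint_vel": joint speeds; "joint_efforts": joint torques, N m; "tcp_pos": TCP position; "tool_rot": TCP orientation; "ft_force": force on the tool from outside, world axes, zero at the start; "torque": the same for the moment, N m; "grip_width": finger opening in m; "gripper_force": force on a finger pad.
Only numpy, scipy, OpenCV 4.12 (cv2) and the standard library are available. Lean on these libraries where they do the work, as an engineer would, in place of code of your own. Each camera call takes 0.05 s, during which the arm holds its last target. There are 200 camera calls.

### The job

Get the bench polishing booth ready for work: push its half-folded bifold door at the fold hinge, sideways towards the steel-capped cheek, until both leaves are folded fully back against the cheek. Then swing the raised wire loop of the draw latch down over the hooked keeper on top of the door, and throw the latch lever over, away from the door, until it lies down and has snapped past its toggle point, so that the door is held. Do not bump the tube lamp over the front of the booth, and leave the polishing bars, tin, beaker, spoon, wrench and spare mop where they are.

Things in the scene. Friction and masses are not known exactly. Their poses are not given: they have to be found in the camera images.
- booth: Green sheet-steel polishing booth, 500 wide (its y), 260 deep (its x), 230 mm high, fixed to the bench, turned by up to 0.25 rad. Origin: on the bench, mid-opening, in the plane of the door track; x points into the booth (away from the robot), y to the robot's left, z up. Opening: y -140 to 140, below a head track (z 189 to 217, out to x -15). All x, y, z in mm below are in this frame.
- cheek (a point): Middle of the cheek's steel-capped top: a green box that stands out in front of the booth left of the opening, x -150 to 0, y 168 to 250, z 0 to 185. The door folds back against its inner (-y) side, and the latch sits on its cap.
- jamb_leaf (a joint): Bifold door of two grey leaves in aluminium frames, each 140 wide, 20 thick, z 10 to 185. The jamb leaf is hinged at x 0, y 140; the lead leaf hangs on it at the fold, its other edge running in the track. Value: angle of the jamb leaf from the closed plane; 0 shut flat, 1.53 (stop) both leaves back at the cheek, straight out of the booth. Starts at 0.95 to 1.10, stays where it is left.
- fold (a point): Top end (z 185) of the fold hinge axis, which points out to the robot: at door angle v it is at x -140 sin v, y 140 - 140 cos v. It lies in the leaves' inner faces; their 20 mm are on the outside. Push here on the lead leaf's outer face, which looks to booth (-cos v, -sin v): 2 to 10 N, moving with the fold on its arc, and 8 to 10 N towards +y at the end to reach the stop.
- keeper (a point): Keeper on top of the lead leaf, 80 mm from the fold: plate 42 x 44, 3 thick (top at z 188, 22 mm proud of the outer face), and an upright 24 wide, 5 thick, up to z 204, with a lip 4 thick reaching 5 mm outwards. This point: on the upright's outer face at z 193; x points to the leaf's inner face. A hooked bar is at its x about -4 mm, under the lip. Door at its stop: point at booth -60, 125.
- lever_pivot (a point): Pivot of the latch lever, on the cheek's cap at booth x -60, y 187, z 199. The lever turns about the booth's x axis.
- lever (a joint): Lever of the draw latch: steel plate 22 wide, 4 thick, 74 long from its pivot. 0: thrown (stop), flat along booth +y, away from the door; 1.57 upright; starts at 2.10 to 2.25, leaning over to the door (stop 2.3), and stays where it is left. The loop's pin is 24 mm out on it. With the loop hooked it is stiff below about 0.8 (about 3 N at the tip), passes the toggle point at 0.25 and then holds at 0.
- loop (a joint): Angle of the wire loop on the lever's pin. The loop's elevation above level, pointing to the door (booth -y), is this value minus the lever's. It starts at an elevation of 1.0 to 1.3 rad, held by slight friction; under 1 N pushes it down, and below about 0.6 it falls by itself. When pulled it stretches, 1 mm per 5 N, up to 8 mm.
- loop_bar (a point): Middle of the loop's end bar: round steel, 8 thick, 38 mm long along booth x, 86 mm from the pin, joined to it by two 6 mm wires, one each side of the lever. Hooked, it rests on the keeper's plate on the side of the upright away from the cheek. With the door at its stop and the lever as found it comes down 15 to 21 mm outside the lip; it reaches further as the lever leans more to the door.
- lamp: Tube lamp 26 thick, 460 long, along booth y at x -40, z 385, right above the latch, on two bent brackets (y -210 and 215) from the roof. It bars a tool coming straight down to the latch: lean the tool back to the robot by about 35 degrees and come in under it. Origin: that of the booth.
- beaker: Steel beaker, 66 across and 85 mm high, standing on the bench in front of the booth. Origin: centre of its underside.
- bar_brown: Brown bar of polishing compound, 130 x 50 x 45 mm, on the bench before the booth's right side. Origin: centre of its underside.
- bar_white: White bar of polishing compound, 120 x 50 x 45 mm, on the booth's roof (z 230). Origin: centre of its underside.
- tin: Aluminium tin, 72 across and 55 mm high, on the booth's roof. Origin: centre of its underside.
- spoon: Steel spoon, 190 mm long, lying on the bench in front of the booth. Origin: its middle, underside.
- wrench: Wrench, 170 mm long, lying on the bench in front of the booth. Origin: its middle, underside.
- mop: Spare cotton polishing mop, a disc 116 across and 24 mm thick with a hub 30 mm high, lying on the bench in front of the cheek. Origin: centre of its underside.

How it is judged:
On the way, in this order (a step that is already met when the one before it is completed fails the run):
1. the door is folded back against the cheek (jamb leaf at 1.45 rad or more) (value of joint jamb_leaf above 1.45 rad), for 0.2 s.
2. the loop's bar is down over the keeper, on its far side and below its lip, with the lever not yet thrown (x of loop_bar in the frame of keeper between -0.04 and -0.001 m and z of loop_bar in the frame of keeper between -0.012 and 0.006 m and y of loop_bar in the frame of keeper between -0.015 and 0.015 m and value of joint lever above 0.3 rad), for 0.2 s.
3. the lever is thrown past its toggle point and lies down (0.1 rad or less) (value of joint lever below 0.1 rad), for 0.2 s.
At the end, for the whole second after the job is handed in: The door is folded fully back (jamb leaf at 1.49 rad or more) and at rest, the loop's bar lies drawn up against the keeper's far side under its lip (its centre within 10 mm of the upright's face), and the lever lies thrown at 0.1 rad or less (value of joint jamb_leaf above 1.49 rad and value of joint lever below 0.1 rad and x of loop_bar in the frame of keeper between -0.01 and -0.001 m and z of loop_bar in the frame of keeper between -0.012 and 0.006 m and y of loop_bar in the frame of keeper between -0.015 and 0.015 m and velocity of joint jamb_leaf below 0.05 rad/s); the robot touches nothing.
It fails at once if a bar, the tin, the beaker, the spoon, the wrench or the mop is moved by more than 30 mm (distance of any of beaker, bar_brown, bar_white, tin, spoon, wrench, mop from where it was at the start of the episode above 0.03 m).
It fails at once if the lamp is bumped (over 5 N) (contact force between anything else and lamp above 5 N).
It also fails if it takes over 51 s, if anything falls off the work surface, if the arm or the gripper's body presses on something with over 40 N, if the wrist force passes 120 N, or if a joint passes its speed limit or range.

## Working session

There is one attempt and no reset: what is moved stays moved. The work goes in short steps, Python scripts to look and compute and a tool call to move; the robot and the scene stay as the last step left them, time stands still between calls to the robot, and variables do not carry over. Pictures are saved under pics/ and viewed, at most 10 in all, crops included, and the job is handed in when it is done.

Besides the shell and the picture viewer there is one more tool, called after "Emit:" by a JSON object that holds its "fn" and its "kwargs", one argument or row to a line. arm_command: Moves the arm, as the interface text tells. Its arguments: {"type":"object","properties":{"motion":{"type":"array","items":{"type":"array","items":{"type":"number"}}},"grip_force":{"type":"number"}},"required":["motion"]}

```bash
ls; mkdir -p pics; python3 - <<'E'
from plant import *
import cv2
o=get_obs();print({k:o[k] for k in('t','tcp_pos','tool_rot','ft_force','grip_width')})
for n in('side','top'):
    f=grab_frame(n);cv2.imwrite(f'pics/{n}0.png',f['color'][:,:,::-1]);print(n,f['intrinsics'],f['T'],f.keys())
E
```

```text
pics
{'t': 0.0, 'tcp_pos': array([0.20431025, 0.56382268, 0.2475357 ]), 'tool_rot': array([ 1.73023911e-01,  9.84917411e-01, -5.98748125e-04, -2.47964759e-04]), 'ft_force': array([ 0.07701245, -0.91608553,  0.14781873]), 'grip_width': 0.08556113002892475}
side [[542.71826766   0.         315.96205802]
 [  0.         542.71826766 244.17886411]
 [  0.           0.           1.        ]] [[ 0.98511794  0.07677549 -0.15377963  0.40625383]
 [-0.17150759  0.49792613 -0.850091   -0.91807767]
 [ 0.01130475  0.86381427  0.50368354  0.68269602]
 [ 0.          0.          0.          1.        ]] dict_keys(['color', 'intrinsics', 'T'])
top [[515.769581     0.         318.91085592]
 [  0.         515.769581   245.17830503]
 [  0.           0.           1.        ]] [[ 0.00761489  0.99516393 -0.09793248  0.50891499]
 [-0.99989104  0.00881617  0.01183955 -0.01214299]
 [ 0.01264569  0.09783165  0.99512263  1.04580243]
 [ 0.          0.          0.          1.        ]] dict_keys(['color', 'intrinsics', 'T'])
```

View pics/side0.png

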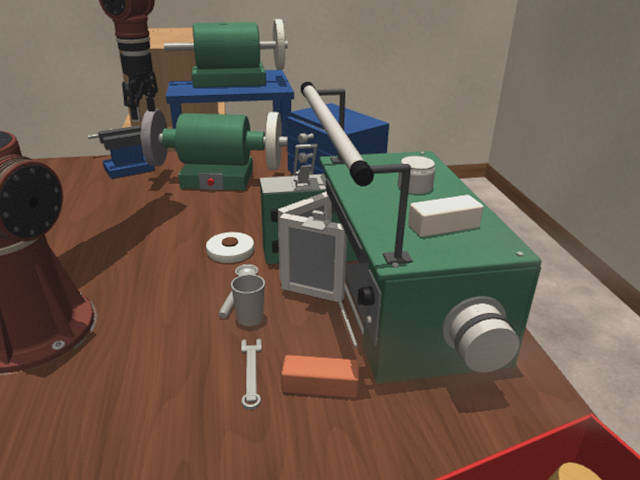

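View pics/top0.png

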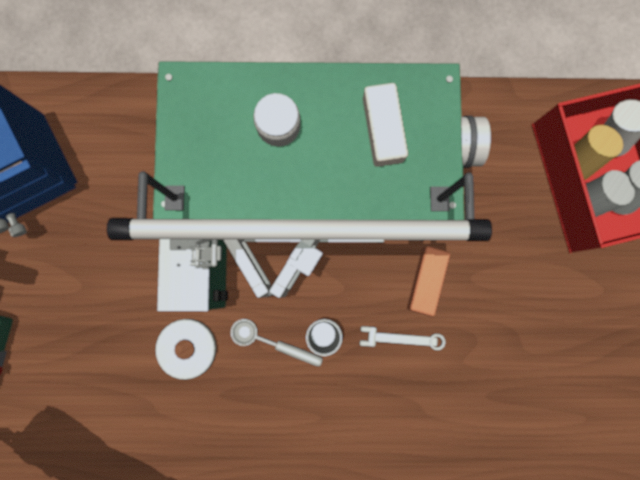

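The side view shows the door at about (310,250), the fold facing left, and the latch on the cheek at about (305,170). In the top view the roof corners are about (158,62) and (460,62), and the cheek cap's front corners are (158,311) and (211,311). The fold is at about (268,293).

```bash
cat > h.py <<'E'
import numpy as np,cv2
from scipy.spatial.transform import Rotation as R
from scipy.optimize import least_squares
CAM={'side':(np.array([[542.71826766,0,315.96205802],[0,542.71826766,244.17886411],[0,0,1]]),np.array([[0.98511794,0.07677549,-0.15377963,0.40625383],[-0.17150759,0.49792613,-0.850091,-0.91807767],[0.01130475,0.86381427,0.50368354,0.68269602],[0,0,0,1]])),
'top':(np.array([[515.769581,0,318.91085592],[0,515.769581,245.17830503],[0,0,1]]),np.array([[0.00761489,0.99516393,-0.09793248,0.50891499],[-0.99989104,0.00881617,0.01183955,-0.01214299],[0.01264569,0.09783165,0.99512263,1.04580243],[0,0,0,1]]))}
def ray(cam,p):
    K,T=CAM[cam]; d=np.linalg.solve(K,[p[0],p[1],1]); d=T[:3,:3]@[d[0],-d[1],-d[2]]; return T[:3,3],d
def atz(cam,p,z):
    o,d=ray(cam,p); return o+d*(z-o[2])/d[2]
def proj(cam,X):
    K,T=CAM[cam]; c=(np.atleast_2d(X)-T[:3,3])@T[:3,:3]; u=(c*[1,-1,-1])@K.T; return u[:,:2]/u[:,2:]
E
python3 - <<'E'
from h import *
for p,z in [((158,62),.23),((460,62),.23),((158,311),.185),((211,311),.185),((267,295),.185)]: print(p,atz('top',p,z))
s=cv2.imread('pics/side0.png');t=cv2.imread('pics/top0.png')
a=cv2.resize(s[70:310,225:385],None,fx=3,fy=3,interpolation=3)[:600]
a=cv2.resize(s[120:270,240:360],(480,600),interpolation=3)
cv2.imwrite('pics/sc.png',a)
cv2.imwrite('pics/tc.png',cv2.resize(t[205:325,145:335],None,fx=4.2,fy=4.2,interpolation=3))
E
```

```text
(158, 62) [0.88875768 0.24439322 0.23      ]
(460, 62) [ 0.89549807 -0.25275233  0.23      ]
(158, 311) [0.48215665 0.24228327 0.185     ]
(211, 311) [0.48278897 0.1550626  0.185     ]
(267, 295) [0.50980194 0.06312053 0.185     ]
```

View pics/sc.png

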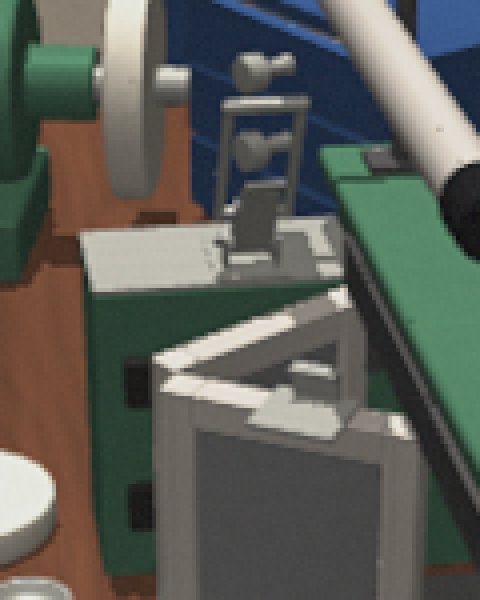

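View pics/tc.png

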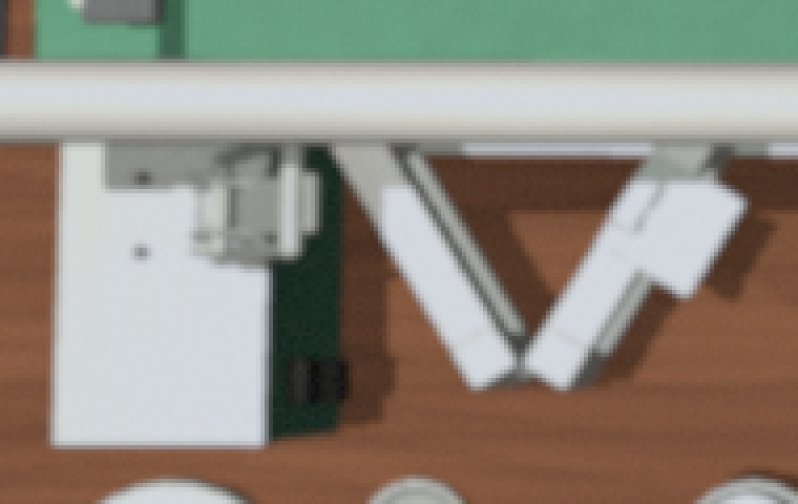

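```bash
cat >> h.py <<'E'
def bw(p,b):  # booth mm->world m
    p=np.atleast_2d(p)/1000.; c,s=np.cos(b[2]),np.sin(b[2])
    return np.c_[b[0]+c*p[:,0]-s*p[:,1], b[1]+s*p[:,0]+c*p[:,1], p[:,2]]
E
python3 - <<'E'
from h import *
m=[('top',(158,62),(260,250,230)),('top',(460.5,62.5),(260,-250,230)),('top',(156.9,311.2),(-150,250,185)),('top',(208.6,311.2),(-150,168,185)),
('side',(260,178.8),(-150,250,185)),('side',(262,193),(-150,168,185)),('side',(538,263),(260,-250,230))]
def res(b): return np.concatenate([proj(c,bw(X,b))[0]-p for c,p,X in m])
r=least_squares(res,[.63,0,0],loss='soft_l1');print(r.x,r.fun.reshape(-1,2).round(1))
b=r.x
f=atz('top',(269.3,288.3),.185); c,s=np.cos(b[2]),np.sin(b[2]); d=f[:2]-b[:2]; fb=np.array([c*d[0]+s*d[1],-s*d[0]+c*d[1]])*1e3
print('fold booth',fb,'v',np.arctan2(-fb[0],140-fb[1]),np.hypot(fb[0],140-fb[1]))
for lv in (2.1,2.25):
  for el in (1.0,1.3):
    pin=np.array([-60,187+24*np.cos(lv),199+24*np.sin(lv)]); bar=pin+86*np.array([0,-np.cos(el),np.sin(el)])
    tip=np.array([-60,187+74*np.cos(lv),199+74*np.sin(lv)])
    print(lv,el,bar,'tip',tip,*[proj(k,bw(q,b)).round(1) for k in('side','top') for q in (bar,tip)])
for X in [(-130,250,385),(-40,250-20,385),(-40,-230,385)]: print(bw(X,b),proj('top',bw(X,b)),proj('side',bw(X,b)))
E
```

```text
[ 0.63226944 -0.00656167  0.00523726] [[-0.2 -1.3]
 [ 1.   0.6]
 [ 0.8  0.5]
 [-1.   0.6]
 [-1.  -1.4]
 [ 0.3 -0.8]
 [ 4.2 -4.1]]
fold booth [-111.01178721   66.64114919] v 0.9868520845968999 133.06065493534015
2.1 1.0 [-60.         128.41769518 292.08352949] tip [-60.         149.64138826 262.87749313] [[306.2 149.5]] [[304.6 159.2]] [[221.4 252.1]] [[210.7 253.7]]
2.1 1.3 [-60.         151.87879423 302.58302875] tip [-60.         149.64138826 262.87749313] [[304.4 140.7]] [[304.6 159.2]] [[203.8 251.5]] [[210.7 253.7]]
2.25 1.0 [-60.         125.45783475 290.04026142] tip [-60.         140.51515192 256.57741657] [[306.5 151. ]] [[305.3 163.6]] [[223.6 252.3]] [[217.5 254.1]]
2.25 1.3 [-60.         148.91893379 300.53976067] tip [-60.         140.51515192 256.57741657] [[304.6 142.1]] [[305.3 163.6]] [[206.1 251.6]] [[217.5 254.1]]
[[0.50096192 0.24275406 0.385     ]] [[111.20425792 300.64968371]] [[264.5062705   89.50460455]]
[[0.59106543 0.22322569 0.385     ]] [[129.76952914 230.25327304]] [[307.90742329  90.4608203 ]]
[[ 0.59347455 -0.236768    0.385     ]] [[486.24212705 231.65921746]] [[361.9477056  175.10531623]]
```

Emit:
{"fn": "arm_command", "kwargs": {
  "motion": [
    [0, 0, -0.05, -0.118, 0],
    [0, 0, -0.05, -0.118, 0],
    [0, 0, -0.05, -0.118, 0],
    [-0.025, -0.05, -0.05, 0, 0],
    [-0.025, -0.05, 0, 0, 0],
    [-0.025, -0.05, 0, 0, 0],
    [-0.025, -0.05, 0, 0, 0],
    [-0.025, -0.05, 0, 0, 0],
    [-0.025, -0.05, 0, 0, 0],
    [-0.025, -0.05, 0, 0, 0],
    [-0.025, -0.05, 0, 0, 0],
    [0, -0.05, 0, 0, 0]
  ]
}}

```text
t: 1.3
tcp_pos: [0.3815, 0.1668, 0.4304]
tool_rot: [-0.003, 1.0, -0.0, -0.001]
ft_force: [0.6, -1.2, -0.7]
grip_width: 0.0
gripper_force: 0.0
```

```bash
cat > st.py <<'E'
from plant import get_obs
import numpy as np
from scipy.spatial.transform import Rotation as R
o=get_obs();np.set_printoptions(precision=4,suppress=True)
print(o['t'],'tcp',o['tcp_pos'],'F',o['ft_force'],'q',o['joint_pos']);M=R.from_quat(o['tool_rot']).as_matrix();print(M, o['grip_width'])
E
python3 st.py
```

```text
1.3 tcp [0.3815 0.1668 0.4304] F [ 0.605  -1.1542 -0.7448] q [ 0.0958 -0.3083  0.0544  1.9349 -0.0001  0.0899]
[[-1.     -0.0058 -0.0014]
 [-0.0058  1.     -0.0002]
 [ 0.0014 -0.0002 -1.    ]] 2.2671965882646766e-05
```

Emit:
{"fn": "arm_command", "kwargs": {
  "motion": [
    [0.03, -0.03, 0, 0, 0],
    [0.03, -0.03, 0, 0, 0],
    [0.03, -0.03, 0, 0, 0],
    [0.03, 0, 0, 0, 0],
    [0.03, 0, 0, 0, 0],
    [0.03, 0, 0, 0, 0]
  ]
}}

```text
t: 1.9
tcp_pos: [0.2197, 0.0844, 0.4222]
tool_rot: [-0.002, 1.0, -0.005, 0.004]
ft_force: [-21.4, 18.7, 19.6]
grip_width: -0.0004
gripper_force: 0.0
```

```bash
python3 st.py
```

```text
1.9 tcp [0.2197 0.0844 0.4222] F [-21.3762  18.6893  19.5513] q [-0.2035 -0.8423 -0.2926  2.1112 -0.0089 -0.2077]
[[-1.     -0.0041  0.0073]
 [-0.0042  0.9999 -0.0106]
 [-0.0072 -0.0106 -0.9999]] -0.0004133638871777984
```

Emit:
{"fn": "arm_command", "kwargs": {
  "motion": [
    [0, 0, 0, 0, 0],
    [0, 0, 0, 0, 0],
    [0.01, 0, 0, 0, 0],
    [0.01, 0, 0, 0, 0],
    [0, 0, 0, 0, 0]
  ]
}}

```text
t: 2.4
tcp_pos: [0.2154, 0.0919, 0.4207]
tool_rot: [-0.004, 1.0, -0.009, 0.001]
ft_force: [0.0, -0.8, 0.0]
grip_width: 0.0002
gripper_force: 0.0
```

```bash
python3 st.py
```

```text
2.4 tcp [0.2154 0.0919 0.4207] F [ 0.0005 -0.7881  0.0375] q [-0.159  -0.8411 -0.2953  2.1109 -0.0165 -0.1663]
[[-1.     -0.0072  0.003 ]
 [-0.0072  0.9998 -0.0171]
 [-0.0029 -0.0172 -0.9998]] 0.00016535753124711974
```

Emit:
{"fn": "arm_command", "kwargs": {
  "motion": [
    [-0.05, -0.02, 0.03, 0, 0],
    [-0.05, -0.02, 0.05, 0, 0],
    [-0.05, 0, 0.05, 0, 0],
    [-0.02, 0, 0.05, 0, 0],
    [0.02, 0, 0, 0, 0],
    [0.02, 0, 0, 0, 0],
    [0.02, 0, 0, 0, 0],
    [0.02, 0, 0, 0, 0],
    [0.02, 0, 0, 0, 0],
    [0, 0, 0, 0, 0]
  ]
}}

```text
t: 3.4
tcp_pos: [0.2742, 0.0674, 0.2926]
tool_rot: [-0.003, 1.0, -0.01, -0.015]
ft_force: [0.8, 0.4, -0.4]
grip_width: 0.0
gripper_force: 0.0
```

```bash
python3 st.py
```

```text
3.4 tcp [0.2742 0.0674 0.2926] F [ 0.7759  0.3796 -0.3993] q [-0.2058 -0.841  -0.5601  1.8764 -0.0266 -0.212 ]
[[-0.9995 -0.0068 -0.0296]
 [-0.0062  0.9998 -0.021 ]
 [ 0.0297 -0.0208 -0.9993]] 2.0977798774265708e-05
```

Emit:
{"fn": "arm_command", "kwargs": {
  "motion": [
    [-0.05, 0, -0.04, 0, 0],
    [-0.05, 0, -0.05, 0, 0],
    [0, 0, -0.05, 0, 0],
    [0, 0, -0.05, 0, 0],
    [0, 0, -0.05, 0, 0],
    [0, 0, -0.05, 0, 0],
    [0.02, 0, 0, 0, 0],
    [0.02, 0, 0, 0, 0],
    [0.02, 0, 0, 0, 0],
    [0, 0, 0, 0, 0]
  ]
}}

```text
t: 4.4
tcp_pos: [0.3109, 0.075, 0.5062]
tool_rot: [-0.004, 1.0, -0.017, 0.013]
ft_force: [-0.2, 0.5, 0.8]
grip_width: 0.0003
gripper_force: 0.0
```

```bash
python3 st.py
```

```text
4.4 tcp [0.3109 0.075  0.5062] F [-0.205   0.5099  0.8168] q [-0.1526 -0.481   0.0898  2.1107 -0.0289 -0.1601]
[[-0.9996 -0.0067  0.0261]
 [-0.0075  0.9994 -0.0332]
 [-0.0258 -0.0334 -0.9991]] 0.00031351753078161904
```

Emit:
{"fn": "arm_command", "kwargs": {
  "motion": [
    [0.03, 0, -0.02, 0, 0],
    [0.03, 0, -0.02, 0, 0],
    [0.03, 0, -0.02, 0, 0],
    [0.03, 0, -0.02, 0, 0],
    [0.03, 0, -0.02, 0, 0],
    [0.03, 0, -0.02, 0, 0]
  ]
}}

```text
t: 5.0
tcp_pos: [0.2171, 0.1104, 0.4988]
tool_rot: [-0.004, 0.996, -0.04, 0.075]
ft_force: [0.4, 0.4, 0.3]
grip_width: 0.0001
gripper_force: 0.0
```

```bash
python3 st.py
```

```text
5.0 tcp [0.2171 0.1104 0.4988] F [0.4271 0.3865 0.3275] q [ 0.0195 -0.7931 -0.1039  2.1098 -0.0822  0.006 ]
[[-0.9886 -0.0012  0.1506]
 [-0.0133  0.9968 -0.0791]
 [-0.1501 -0.0802 -0.9854]] 9.492715688857325e-05
```

Emit:
{"fn": "arm_command", "kwargs": {
  "motion": [
    [0, 0, -0.05, 0, 0],
    [0, 0.01, -0.05, 0, 0],
    [0, 0.01, -0.05, 0, 0],
    [0, 0.01, -0.05, 0, 0],
    [0, 0, -0.05, 0, 0],
    [0, 0, -0.05, 0, 0]
  ]
}}

```text
t: 5.6
tcp_pos: [0.2469, 0.1925, 0.6339]
tool_rot: [-0.01, 0.985, -0.025, 0.171]
ft_force: [0.2, 0.0, 0.5]
grip_width: -0.0001
gripper_force: 0.0
```

```bash
python3 st.py
```

```text
5.6 tcp [0.2469 0.1925 0.6339] F [0.1663 0.0458 0.4713] q [ 0.4046 -0.4798  0.3602  2.1097 -0.1749  0.3568]
[[-0.9415 -0.0121  0.3369]
 [-0.0289  0.9986 -0.045 ]
 [-0.3359 -0.0521 -0.9405]] -8.671999054986069e-05
```

Emit:
{"fn": "arm_command", "kwargs": {
  "motion": [
    [0.03, -0.01, -0.04, 0, 0],
    [0.03, -0.01, -0.04, 0, 0],
    [0.03, -0.01, -0.04, 0, 0],
    [0.03, -0.01, -0.04, 0, 0],
    [0.02, 0, -0.04, 0, 0],
    [0.02, 0, -0.04, 0, 0],
    [0, 0, 0, 0, 0]
  ]
}}

```text
t: 6.3
tcp_pos: [0.1234, 0.179, 0.6489]
tool_rot: [-0.023, 0.965, 0.026, 0.259]
ft_force: [-0.2, 0.1, 0.6]
grip_width: -0.0002
gripper_force: 0.0
```

```bash
python3 st.py
```

```text
6.3 tcp [0.1234 0.179  0.6489] F [-0.1848  0.1101  0.5781] q [ 0.767  -0.7581  0.2167  2.1107 -0.3063  0.6518]
[[-0.865  -0.0571  0.4985]
 [-0.0304  0.9976  0.0616]
 [-0.5009  0.0382 -0.8647]] -0.00022604131966379943
```

```bash
cat > go.py <<'E'
import sys
from st import *
from h import bw
b=[.6323,-.0066,.008]
tip=o['tcp_pos']+.017*M[:,2]
# args: booth mm tip waypoints x,y,z ; prints tool-axis shifts
c,s=np.cos(b[2]),np.sin(b[2]);d=tip-[b[0],b[1],0]
print('tip booth',np.array([c*d[0]+s*d[1],-s*d[0]+c*d[1],d[2]])*1e3)
p=tip
for a in sys.argv[1:]:
    w=bw([float(k) for k in a.split(',')],b)[0]; v=M.T@(w-p); n=int(np.ceil(np.linalg.norm(v)/.05+.01)); print(a,'total',v,'n',n,'per',v/n); p=w
E
python3 go.py=-1 2>/dev/null; python3 go.py -- 2>/dev/null | tail -2; python3 go.py -170,-20,430 -126,-20,150
```

```text
[-0.5009  0.0382 -0.8647]] -0.00022604131966379943
tip booth [-498.9206  190.6574  634.2039]
6.3 tcp [0.1234 0.179  0.6489] F [-0.1848  0.1101  0.5781] q [ 0.767  -0.7581  0.2167  2.1107 -0.3063  0.6518]
[[-0.865  -0.0571  0.4985]
 [-0.0304  0.9976  0.0616]
 [-0.5009  0.0382 -0.8647]] -0.00022604131966379943
tip booth [-498.9206  190.6574  634.2039]
-170,-20,430 total [-0.1774 -0.2342  0.3286] n 9 per [-0.0197 -0.026   0.0365]
-126,-20,150 total [ 0.1022 -0.0129  0.2641] n 6 per [ 0.017  -0.0021  0.044 ]
```

Emit:
{"fn": "arm_command", "kwargs": {
  "motion": [
    [-0.016, -0.021, 0.03, 0, 0],
    [-0.016, -0.021, 0.03, 0, 0],
    [-0.016, -0.021, 0.03, 0, 0],
    [-0.016, -0.021, 0.03, 0, 0],
    [-0.016, -0.021, 0.03, 0, 0],
    [-0.016, -0.021, 0.03, 0, 0],
    [-0.016, -0.021, 0.03, 0, 0],
    [-0.016, -0.021, 0.03, 0, 0],
    [-0.016, -0.021, 0.03, 0, 0],
    [-0.016, -0.021, 0.03, 0, 0],
    [-0.016, -0.021, 0.03, 0, 0],
    [0, 0, 0, 0, 0]
  ]
}}

```text
t: 7.5
tcp_pos: [0.4302, 0.0174, 0.4865]
tool_rot: [-0.016, 0.973, 0.01, 0.23]
ft_force: [-0.6, 0.9, -0.8]
grip_width: -0.0
gripper_force: 0.0
```

```bash
python3 go.py -126,-20,150
```

```text
7.5 tcp [0.4302 0.0174 0.4865] F [-0.6469  0.8978 -0.7852] q [-0.411  -0.7496 -0.201   1.6988  0.2048 -0.3992]
[[-0.8935 -0.0349  0.4477]
 [-0.0257  0.9993  0.0267]
 [-0.4483  0.0124 -0.8938]] -3.6213079446939254e-06
tip booth [-194.3014   25.9989  471.2635]
-126,-20,150 total [ 0.0838 -0.0518  0.3167] n 7 per [ 0.012  -0.0074  0.0452]
```

Emit:
{"fn": "arm_command", "kwargs": {
  "motion": [
    [0.0105, -0.0065, 0.0396, 0, 0],
    [0.0105, -0.0065, 0.0396, 0, 0],
    [0.0105, -0.0065, 0.0396, 0, 0],
    [0.0105, -0.0065, 0.0396, 0, 0],
    [0.0105, -0.0065, 0.0396, 0, 0],
    [0.0105, -0.0065, 0.0396, 0, 0],
    [0.0105, -0.0065, 0.0396, 0, 0],
    [0.0105, -0.0065, 0.0396, 0, 0],
    [0, 0, 0, 0, 0]
  ]
}}

```text
t: 8.4
tcp_pos: [0.5065, -0.0264, 0.1684]
tool_rot: [-0.017, 0.975, 0.013, 0.222]
ft_force: [-0.8, 0.9, -0.8]
grip_width: -0.0003
gripper_force: 0.0
```

```bash
python3 go.py -126,20,150 -126,96,150
```

```text
8.4 tcp [ 0.5065 -0.0264  0.1684] F [-0.8476  0.8688 -0.7967] q [-0.4363 -0.8069 -0.8444  1.1362  0.2131 -0.4281]
[[-0.9011 -0.0387  0.432 ]
 [-0.0276  0.9991  0.0319]
 [-0.4328  0.0169 -0.9013]] -0.00031967062470361044
tip booth [-118.5759  -18.293   153.0401]
-126,20,150 total [0.0072 0.0384 0.0006] n 1 per [0.0072 0.0384 0.0006]
-126,96,150 total [-0.0015  0.076   0.0022] n 2 per [-0.0008  0.038   0.0011]
```

Emit:
{"fn": "arm_command", "kwargs": {
  "motion": [
    [0.007, 0.02, 0, 0, 0],
    [0, 0.015, 0, 0, 0],
    [0, 0.01, 0, 0, 0],
    [0, 0.01, 0, 0, 0],
    [0, 0.01, 0, 0, 0],
    [0, 0.01, 0, 0, 0],
    [0, 0.01, 0.001, 0, 0],
    [0, 0.01, 0, 0, 0],
    [0, 0.008, 0, 0, 0],
    [0, 0.006, 0, 0, 0],
    [0, 0.004, 0, 0, 0],
    [0, 0, 0, 0, 0]
  ]
}}

```text
t: 9.6
tcp_pos: [0.5025, 0.0867, 0.173]
tool_rot: [-0.018, 0.974, 0.011, 0.224]
ft_force: [0.8, 0.1, 0.3]
grip_width: 0.0002
gripper_force: 0.0
```

```bash
python3 go.py -126,97,150
```

```text
9.6 tcp [0.5025 0.0867 0.173 ] F [0.7673 0.0681 0.29  ] q [-0.139  -0.8257 -0.8522  1.1004  0.0906 -0.1565]
[[-0.899  -0.0411  0.4361]
 [-0.0309  0.9991  0.0303]
 [-0.4369  0.0138 -0.8994]] 0.00021637910363904466
tip booth [-121.5827   94.8087  157.6919]
-126,97,150 total [0.0073 0.0022 0.005 ] n 1 per [0.0073 0.0022 0.005 ]
```

Emit:
{"fn": "arm_command", "kwargs": {
  "motion": [
    [0, 0.003, 0.003, 0, 0],
    [0, 0.003, 0.003, 0, 0],
    [0, 0, 0, 0, 0]
  ]
}}

```text
t: 9.9
tcp_pos: [0.5048, 0.0925, 0.1669]
tool_rot: [-0.018, 0.974, 0.011, 0.224]
ft_force: [0.1, -0.3, -0.7]
grip_width: -0.0003
gripper_force: 0.2
```

```bash
python3 go.py; python3 - <<'E'
from plant import *;import cv2
s=grab_frame('side')['color'][:,:,::-1];t=grab_frame('top')['color'][:,:,::-1]
a=cv2.resize(s[110:260,240:360],(480,600),interpolation=3);c=cv2.resize(t[215:325,145:290],None,fx=2.2,fy=4,interpolation=3)
c=cv2.resize(t[215:325,145:225+30],(320,320),interpolation=3);c=cv2.copyMakeBorder(c,0,280,0,0,0)
cv2.imwrite('pics/d1.png',cv2.hconcat([a,c]))
E
```

```text
9.9 tcp [0.5048 0.0925 0.1669] F [ 0.085  -0.3276 -0.7316] q [-0.122  -0.8111 -0.8551  1.0824  0.0827 -0.1403]
[[-0.8994 -0.0401  0.4353]
 [-0.0301  0.9991  0.0299]
 [-0.4361  0.0137 -0.8998]] -0.0002559166280464722
tip booth [-119.2851  100.5561  151.5709]
```

View pics/d1.png

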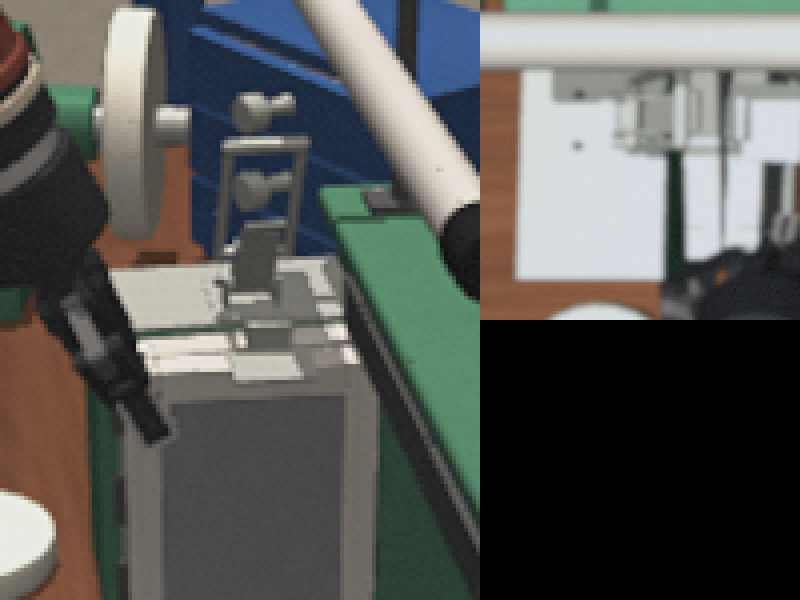

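The door is nearly back against the cheek, with only a thin gap showing at (723,200) in the picture. The finger is on the lead leaf near the fold at (155,430). I keep pushing until the force rises.

Emit:
{"fn": "arm_command", "kwargs": {
  "motion": [
    [0, 0.002, 0, 0, 0],
    [0, 0.002, 0, 0, 0],
    [0, 0.002, 0, 0, 0],
    [0, 0, 0, 0, 0]
  ]
}}

```text
t: 10.4
tcp_pos: [0.5047, 0.0934, 0.1674]
tool_rot: [-0.015, 0.975, 0.005, 0.223]
ft_force: [-2.5, -29.3, 0.9]
grip_width: -0.0004
gripper_force: 14.9
```

Emit:
{"fn": "arm_command", "kwargs": {
  "motion": [
    [0, 0.002, 0, 0, 0],
    [0, 0.002, 0, 0, 0],
    [0, 0, 0, 0, 0]
  ]
}}

```text
t: 10.7
tcp_pos: [0.5047, 0.0938, 0.1674]
tool_rot: [-0.013, 0.975, 0.001, 0.223]
ft_force: [-6.8, -52.3, 1.5]
grip_width: -0.0001
gripper_force: 25.8
```

Emit:
{"fn": "arm_command", "kwargs": {
  "motion": [
    [0, -0.006, 0, 0, 0],
    [0, -0.006, 0, 0, 0],
    [0, -0.006, 0, 0, 0],
    [0, 0, 0, 0, 0]
  ]
}}

```text
t: 11.1
tcp_pos: [0.5053, 0.0839, 0.1676]
tool_rot: [-0.018, 0.974, 0.011, 0.224]
ft_force: [-0.6, 0.3, -0.2]
grip_width: 0.0001
gripper_force: 0.0
```

```bash
python3 go.py -170,90,300 -150,180,290 -68,180,272
```

```text
11.1 tcp [0.5053 0.0839 0.1676] F [-0.582   0.2879 -0.2374] q [-0.145  -0.8171 -0.8573  1.087   0.0926 -0.1607]
[[-0.899  -0.0397  0.4362]
 [-0.0297  0.9991  0.0297]
 [-0.437   0.0138 -0.8993]] 0.00011961251753007449
tip booth [-118.8139   91.9861  152.2696]
-170,90,300 total [-0.0185  0.0017 -0.1553] n 4 per [-0.0046  0.0004 -0.0388]
-150,180,290 total [-0.0156  0.0892  0.0201] n 2 per [-0.0078  0.0446  0.01  ]
-68,180,272 total [-0.0659 -0.0028  0.052 ] n 2 per [-0.0329 -0.0014  0.026 ]
```

Emit:
{"fn": "arm_command", "kwargs": {
  "motion": [
    [-0.004, 0, -0.035, 0, 0],
    [-0.004, 0, -0.04, 0, 0],
    [-0.005, 0, -0.04, 0, 0],
    [-0.005, 0, -0.04, 0, 0],
    [-0.005, 0.03, 0.007, 0, 0],
    [-0.005, 0.03, 0.007, 0, 0],
    [-0.005, 0.03, 0.006, 0, 0],
    [0, 0, 0, 0, 0]
  ]
}}

```text
t: 11.9
tcp_pos: [0.4844, 0.1766, 0.3061]
tool_rot: [-0.02, 0.976, 0.012, 0.217]
ft_force: [-0.5, -0.3, 0.2]
grip_width: 0.0001
gripper_force: 0.0
```

```bash
python3 go.py -70,180,274
```

```text
11.9 tcp [0.4844 0.1766 0.3061] F [-0.5363 -0.2833  0.2102] q [ 0.1023 -0.6944 -0.5288  1.2985 -0.0121  0.0586]
[[-0.905  -0.0442  0.423 ]
 [-0.0341  0.9989  0.0313]
 [-0.424   0.0139 -0.9056]] 0.00010851212531204349
tip booth [-139.1996  184.818   290.6932]
-70,180,274 total [-0.0554 -0.0075  0.0443] n 2 per [-0.0277 -0.0038  0.0221]
```

Emit:
{"fn": "arm_command", "kwargs": {
  "motion": [
    [-0.018, -0.002, 0.015, 0, 0],
    [-0.018, -0.002, 0.015, 0, 0],
    [-0.019, -0.003, 0.015, 0, 0],
    [0, 0, 0, 0, 0]
  ]
}}

```text
t: 12.3
tcp_pos: [0.555, 0.1686, 0.2876]
tool_rot: [-0.018, 0.976, 0.011, 0.216]
ft_force: [-0.3, 0.2, -0.8]
grip_width: -0.0005
gripper_force: 0.0
```

```bash
python3 go.py -70,120,270; python3 - <<'E'
from plant import *;import cv2
s=grab_frame('side')['color'][:,:,::-1]
cv2.imwrite('pics/d2.png',cv2.resize(s[70:220,240:360],(480,600),interpolation=3))
E
```

```text
12.3 tcp [0.555  0.1686 0.2876] F [-0.2555  0.1583 -0.7734] q [ 0.0703 -0.4974 -0.4342  1.1972 -0.0015  0.0336]
[[-0.9057 -0.0392  0.4221]
 [-0.03    0.9992  0.0282]
 [-0.4229  0.0129 -0.9061]] -0.0004752612582761019
tip booth [-68.7296 176.1961 272.2111]
-70,120,270 total [ 0.0034 -0.0562  0.0001] n 2 per [ 0.0017 -0.0281  0.    ]
```

View pics/d2.png

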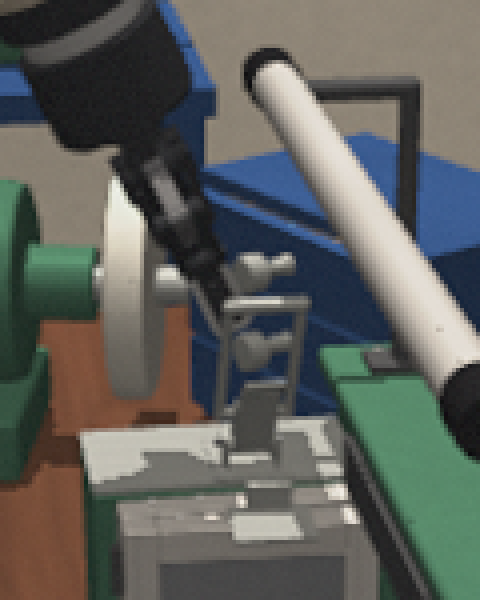

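The fingertip is behind the loop's near wire, just below the bar, at (232,318). It is well clear of the lamp. I sweep it towards the door now.

Emit:
{"fn": "arm_command", "kwargs": {
  "motion": [
    [-0.0045, -0.008, 0.002, 0, 0],
    [0, -0.008, 0, 0, 0],
    [0, -0.008, 0, 0, 0],
    [0, -0.008, 0, 0, 0],
    [0, -0.008, 0, 0, 0],
    [0, -0.008, 0, 0, 0],
    [0, -0.008, 0, 0, 0],
    [0, -0.008, 0, 0, 0],
    [0, 0, 0, 0, 0],
    [0, 0, 0, 0, 0]
  ]
}}

```text
t: 13.35
tcp_pos: [0.5614, 0.1053, 0.2885]
tool_rot: [-0.018, 0.976, 0.011, 0.217]
ft_force: [0.2, -0.4, -0.8]
grip_width: 0.0001
gripper_force: 0.0
```

```bash
python3 go.py -70,120,270; python3 - <<'E'
from plant import *;import cv2
s=grab_frame('side')['color'][:,:,::-1];t=grab_frame('top')['color'][:,:,::-1]
a=cv2.resize(s[90:230,250:350],(420,588),interpolation=3);c=cv2.resize(t[225:305,175:255],(360,360),interpolation=3)
cv2.imwrite('pics/d3.png',cv2.hconcat([a,cv2.copyMakeBorder(c,0,228,0,0,0)]))
E
```

```text
13.35 tcp [0.5614 0.1053 0.2885] F [ 0.1589 -0.44   -0.7945] q [-0.0745 -0.5363 -0.4598  1.2122  0.0601 -0.0976]
[[-0.9048 -0.0393  0.424 ]
 [-0.0301  0.9991  0.0286]
 [-0.4248  0.0131 -0.9052]] 0.0001333764556625513
tip booth [-62.7578 112.9091 273.1595]
-70,120,270 total [ 0.0077  0.0073 -0.    ] n 1 per [ 0.0077  0.0073 -0.    ]
```

View pics/d3.png

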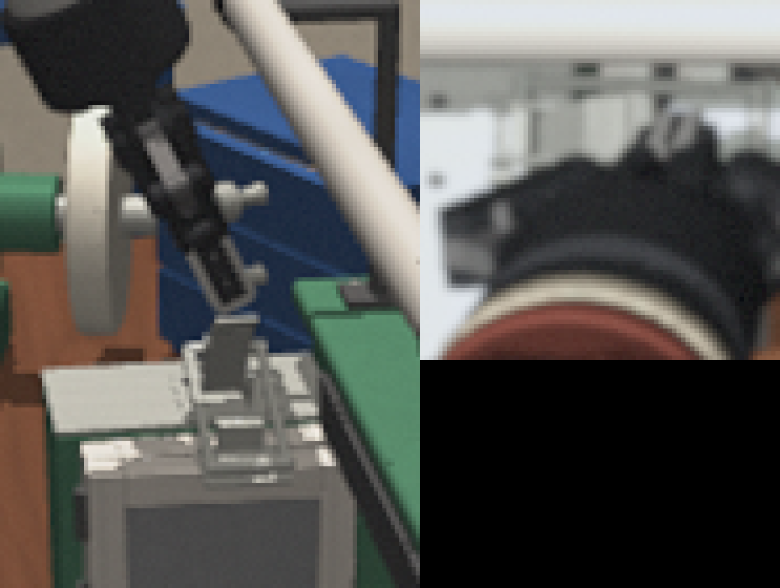

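The loop has dropped over the keeper, with its bar at about (245,475) just outside the upright. I check its position by projection.

```bash
python3 - <<'E'
from h import *
b=[.6323,-.0066,.008]
for y,z in [(89,186),(90,192),(100,192),(105,192),(97,192)]:
    print(y,z,[((proj('side',bw((x,y,z),b))[0]-[250,90])*4.2).round(0) for x in(-79,-60,-41)])
print(((proj('side',bw([(-72,125,204),(-48,125,204),(-81,92,188),(-39,92,188),(-60,144,256)],b))-[250,90])*4.2).round())
E
```

```text
89 186 [array([210., 485.]), array([248., 482.]), array([286., 480.])]
90 192 [array([210., 473.]), array([248., 471.]), array([286., 468.])]
100 192 [array([207., 464.]), array([245., 462.]), array([282., 459.])]
105 192 [array([205., 460.]), array([243., 458.]), array([280., 455.])]
97 192 [array([208., 467.]), array([246., 464.]), array([283., 462.])]
[[213. 421.]
 [260. 417.]
 [205. 479.]
 [289. 473.]
 [230. 308.]]
```

```bash
python3 go.py -54,113,240 -54,172,240 -54,203,242
```

```text
13.45 tcp [0.5614 0.1057 0.2886] F [-1.1048 -0.1341  0.4396] q [-0.0737 -0.5362 -0.4597  1.2122  0.06   -0.0976]
[[-0.9047 -0.0401  0.4241]
 [-0.0307  0.9991  0.0288]
 [-0.4248  0.0131 -0.9052]] -0.000405231813003479
tip booth [-62.7777 113.3211 273.2284]
-54,113,240 total [ 0.0062 -0.001   0.0338] n 1 per [ 0.0062 -0.001   0.0338]
-54,172,240 total [-0.0014  0.059   0.0015] n 2 per [-0.0007  0.0295  0.0008]
-54,203,242 total [-0.0016  0.031  -0.001 ] n 1 per [-0.0016  0.031  -0.001 ]
```

Emit:
{"fn": "arm_command", "kwargs": {
  "motion": [
    [0.003, -0.0005, 0.017, 0, 0],
    [0.003, -0.0005, 0.017, 0, 0],
    [0, 0.008, 0, 0, 0],
    [0, 0.008, 0, 0, 0],
    [0, 0.008, 0, 0, 0],
    [0, 0.008, 0, 0, 0],
    [0, 0.008, 0, 0, 0],
    [0, 0.008, 0, 0, 0],
    [0, 0.008, 0, 0, 0],
    [-0.001, 0.004, 0.001, 0, 0],
    [0, 0, 0, 0, 0]
  ]
}}

```text
t: 14.55
tcp_pos: [0.5692, 0.1661, 0.2552]
tool_rot: [-0.019, 0.976, 0.011, 0.217]
ft_force: [0.4, -0.5, -0.1]
grip_width: -0.0
gripper_force: 0.0
```

```bash
python3 go.py -54,203,242 -54,217,226 -54,225,211 -54,229,200; python3 - <<'E'
from plant import *;import cv2
s=grab_frame('side')['color'][:,:,::-1]
cv2.imwrite('pics/d4.png',cv2.resize(s[90:230,250:350],(420,588),interpolation=3))
E
```

```text
14.55 tcp [0.5692 0.1661 0.2552] F [ 0.4301 -0.5331 -0.0909] q [ 0.0621 -0.4698 -0.4741  1.1281  0.003   0.0248]
[[-0.905  -0.0409  0.4235]
 [-0.0314  0.9991  0.0293]
 [-0.4243  0.0132 -0.9054]] -2.5508448862443417e-06
tip booth [-54.4716 173.6113 239.8058]
-54,203,242 total [-0.0021  0.0294 -0.001 ] n 1 per [-0.0021  0.0294 -0.001 ]
-54,217,226 total [0.0065 0.0138 0.0148] n 1 per [0.0065 0.0138 0.0148]
-54,225,211 total [0.0062 0.0078 0.0138] n 1 per [0.0062 0.0078 0.0138]
-54,229,200 total [0.0046 0.0039 0.0101] n 1 per [0.0046 0.0039 0.0101]
```

View pics/d4.png

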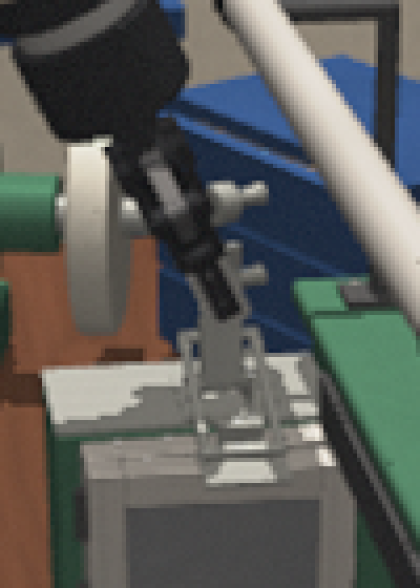

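The lever is upright behind the fingertip at (228,310), and the bar has been drawn in towards the upright at about (240,452). I carry on with the throw.

Emit:
{"fn": "arm_command", "kwargs": {
  "motion": [
    [-0.001, 0.01, 0, 0, 0],
    [-0.001, 0.01, 0, 0, 0],
    [0, 0.01, 0, 0, 0],
    [0.003, 0.007, 0.007, 0, 0],
    [0.0035, 0.007, 0.008, 0, 0],
    [0.003, 0.004, 0.007, 0, 0],
    [0.003, 0.004, 0.007, 0, 0],
    [0.0023, 0.002, 0.005, 0, 0],
    [0.0023, 0.002, 0.005, 0, 0],
    [0, 0, 0, 0, 0]
  ]
}}

```text
t: 15.6
tcp_pos: [0.5737, 0.2212, 0.2224]
tool_rot: [-0.017, 0.974, 0.01, 0.224]
ft_force: [-9.6, -10.2, 31.6]
grip_width: 0.0001
gripper_force: 15.7
```

```bash
python3 go.py -54,229,199 ; python3 - <<'E'
from plant import *;import cv2
s=grab_frame('side')['color'][:,:,::-1]
cv2.imwrite('pics/d5.png',cv2.resize(s[90:230,250:350],(420,588),interpolation=3))
E
```

```text
15.6 tcp [0.5737 0.2212 0.2224] F [ -9.5565 -10.1619  31.6421] q [ 0.1804 -0.4043 -0.4891  1.0369 -0.0522  0.1334]
[[-0.8992 -0.0377  0.4359]
 [-0.029   0.9992  0.0264]
 [-0.4365  0.0111 -0.8996]] 9.93870959802396e-05
tip booth [-49.3767 228.6245 207.1366]
-54,229,199 total [0.0077 0.0004 0.0053] n 1 per [0.0077 0.0004 0.0053]
```

View pics/d5.png

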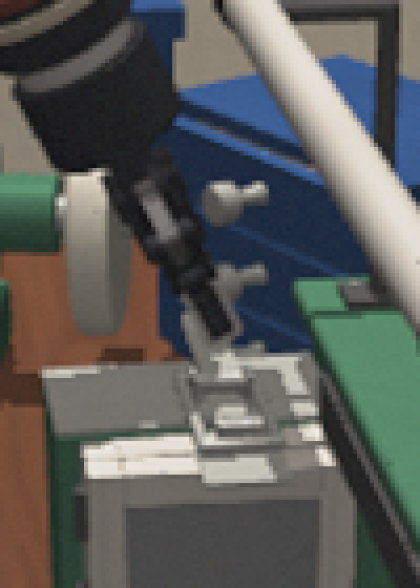

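The lever looks flat under the fingertip, with the low corner at z about 202. I withdraw, then check.

Emit:
{"fn": "arm_command", "kwargs": {
  "motion": [
    [0, 0.002, -0.015, 0, 0],
    [0, 0, -0.03, 0, 0],
    [0, 0, -0.04, 0, 0],
    [0, 0, -0.04, 0, 0],
    [0.02, 0, -0.04, 0, 0],
    [0.02, 0, -0.03, 0, 0],
    [0, 0, 0, 0, 0],
    [0, 0, 0, 0, 0]
  ]
}}

```text
t: 16.45
tcp_pos: [0.451, 0.2173, 0.374]
tool_rot: [-0.018, 0.976, 0.011, 0.218]
ft_force: [0.9, 0.2, 0.2]
grip_width: 0.0001
gripper_force: 0.0
```

```bash
python3 go.py; python3 - <<'E'
from plant import *;import cv2
from h import *
s=grab_frame('side')['color'][:,:,::-1];t=grab_frame('top')['color'][:,:,::-1]
a=cv2.resize(s[130:230,250:350],(420,420),interpolation=3);c=cv2.resize(t[215:305,155:245],(378,420),interpolation=3)
cv2.imwrite('pics/d6.png',cv2.hconcat([a,c]))
b=[.6323,-.0066,.008]
print(((proj('side',bw([(-71,261,201),(-49,261,201),(-71,259,216),(-79,121,193),(-41,121,193)],b))-[250,130])*4.2).round())
E
```

```text
16.45 tcp [0.451  0.2173 0.374 ] F [0.9132 0.2287 0.2436] q [ 0.2268 -0.6602 -0.3793  1.4168 -0.0672  0.1746]
[[-0.9044 -0.0402  0.4247]
 [-0.0308  0.9991  0.0291]
 [-0.4255  0.0132 -0.9049]] 9.372758255596258e-05
tip booth [-172.2503  225.8112  358.646 ]
[[176. 156.]
 [216. 154.]
 [177. 132.]
 [200. 277.]
 [275. 272.]]
```

View pics/d6.png

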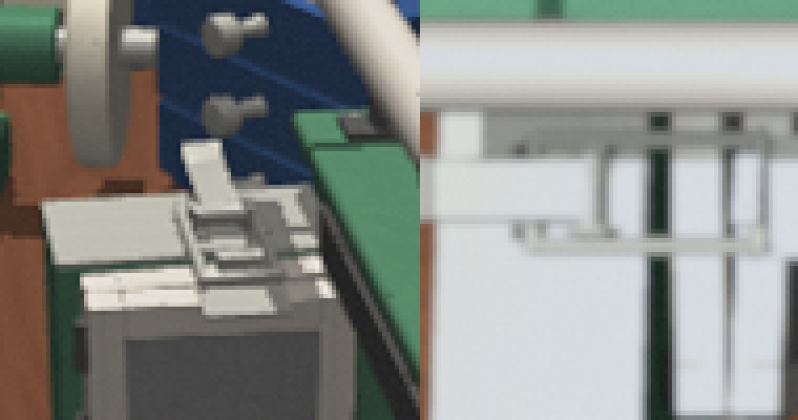

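The bar is drawn in against the upright and the lever lies over at about (205,175). Its end, at row 142, looks slightly above the projected flat position. I check this numerically.

```bash
python3 - <<'E'
from plant import *
from h import *
b=[.6323,-.0066,.008]
s=grab_frame('side')['color'];t=grab_frame('top')['color']
for th in (0,.1,.2,.3,.5):
    c,sn=np.cos(th),np.sin(th)
    P=[(x,187+r*c-2*sn,199+r*sn+2*c) for r,x in((74,-71),(74,-49),(30,-71),(30,-49))]
    print(th,'side',proj('side',bw(P,b)).round(1).tolist(),'top',proj('top',bw(P,b)).round(1).tolist())
print('cap far edge corner pred',proj('side',bw([(-150,250,185),(-10,250,185)],b)).round(1))
hsv=lambda im:cv2.cvtColor(im,cv2.COLOR_RGB2HSV)
print('side col 296-300 rows 155-185');
for r in range(156,186,1): print(r,s[r,292:312:2].sum(1)//3)
print('top rows 254,260');
for r in(252,256,260): print(r,[int(v) for v in t[r,136:170].sum(1)//3],t[r,136:170,0].astype(int)-t[r,136:170,2])
E
```

```text
0 side [[292.0, 167.2], [301.3, 166.6], [294.8, 174.5], [304.4, 173.9]] top [[149.8, 263.7], [150.2, 250.3], [176.8, 263.7], [177.2, 250.3]]
0.1 side [[292.0, 164.3], [301.4, 163.7], [294.8, 173.3], [304.4, 172.7]] top [[148.7, 263.4], [149.1, 249.9], [176.6, 263.6], [176.9, 250.1]]
0.2 side [[292.0, 161.5], [301.5, 161.0], [294.8, 172.2], [304.5, 171.6]] top [[148.1, 263.1], [148.5, 249.5], [176.5, 263.5], [176.8, 250.0]]
0.3 side [[292.1, 158.9], [301.6, 158.4], [294.9, 171.2], [304.5, 170.6]] top [[148.0, 262.8], [148.4, 249.1], [176.6, 263.4], [177.0, 249.8]]
0.5 side [[292.4, 154.3], [302.0, 153.8], [295.0, 169.4], [304.7, 168.9]] top [[149.2, 262.3], [149.6, 248.3], [177.4, 263.2], [177.8, 249.5]]
cap far edge corner pred [[258.7 177.4]
 [318.5 173.8]]
side col 296-300 rows 155-185
156 [ 60  55  46  71  80 100 104 101  94  86]
157 [45 57 54 70 80 89 98 96 68 67]
158 [46 45 60 70 79 81 90 87 49 47]
159 [44 43 44 67 76 80 80 79 40 40]
160 [43 45 44 48 77 80 72 66 43 45]
161 [46 44 43 41 73 74 67 57 43 45]
162 [46 39 40 37 55 61 56 55 45 44]
163 [ 41  79 103 103 131  99  43  58  5
[... 1143 characters left out ...]
, 212, 216, 216, 216, 217, 216, 217, 217, 216, 217, 217] [65 65 65 65 65 67 66 66 65 67 58 30 10  5  3  3  5  4  4  4  4  2  0  0
 -1  0  0 -1 -2 -2 -2 -2 -3 -2]
256 [90, 91, 91, 92, 90, 90, 91, 92, 91, 91, 97, 123, 153, 166, 175, 184, 188, 187, 184, 182, 178, 180, 198, 212, 215, 216, 216, 217, 216, 217, 217, 216, 217, 217] [65 65 67 66 65 66 67 66 67 67 58 30 11  5  3  3  4  4  5  4  4  2 -1 -2
 -1 -1 -1 -1 -2 -1 -2 -3 -2 -3]
260 [93, 93, 93, 95, 95, 94, 94, 97, 94, 95, 103, 130, 163, 182, 185, 184, 185, 183, 182, 179, 176, 178, 194, 208, 213, 213, 213, 213, 213, 213, 214, 213, 214, 214] [69 70 70 68 68 68 68 67 69 68 57 31 13  6  4  5  3  5  5  5  5  3 -1 -1
 -2 -2 -3 -3 -4 -4 -4 -4 -5 -5]
```

```bash
python3 go.py -110,243,262 -51,243,214 -51,243,204
```

```text
16.65 tcp [0.4513 0.217  0.3723] F [ 0.1187  0.1516 -0.2534] q [ 0.2259 -0.6573 -0.3798  1.4169 -0.0673  0.1745]
[[-0.9059 -0.0394  0.4216]
 [-0.0305  0.9991  0.028 ]
 [-0.4224  0.0125 -0.9063]] -0.00040431783813690576
tip booth [-172.0293  225.4218  356.8562]
-110,243,262 total [-0.0165  0.0144  0.1126] n 3 per [-0.0055  0.0048  0.0375]
-51,243,214 total [-0.0332 -0.0025  0.0684] n 2 per [-0.0166 -0.0012  0.0342]
-51,243,204 total [ 0.0042 -0.0001  0.0091] n 1 per [ 0.0042 -0.0001  0.0091]
```

Emit:
{"fn": "arm_command", "kwargs": {
  "motion": [
    [-0.004, 0.004, 0.028, 0, 0],
    [-0.004, 0.004, 0.028, 0, 0],
    [-0.004, 0.004, 0.028, 0, 0],
    [-0.004, 0.003, 0.028, 0, 0],
    [-0.011, -0.001, 0.022, 0, 0],
    [-0.011, -0.001, 0.022, 0, 0],
    [-0.011, -0.001, 0.022, 0, 0],
    [0, 0, 0, 0, 0]
  ]
}}

```text
t: 17.45
tcp_pos: [0.5705, 0.2348, 0.229]
tool_rot: [-0.017, 0.977, 0.01, 0.214]
ft_force: [0.3, -0.1, -0.3]
grip_width: -0.0001
gripper_force: 0.0
```

```bash
python3 go.py -51,243,204
```

```text
17.45 tcp [0.5705 0.2348 0.229 ] F [ 0.2713 -0.137  -0.349 ] q [ 0.207  -0.3713 -0.4454  1.0678 -0.0598  0.1582]
[[-0.9074 -0.0384  0.4185]
 [-0.0299  0.9992  0.0269]
 [-0.4192  0.0119 -0.9078]] -8.030946225248398e-05
tip booth [-52.79   242.2574 213.554 ]
-51,243,204 total [0.0024 0.0006 0.0094] n 1 per [0.0024 0.0006 0.0094]
```

Emit:
{"fn": "arm_command", "kwargs": {
  "motion": [
    [0.001, 0, 0.002, 0, 0],
    [0.001, 0, 0.002, 0, 0],
    [0, 0, 0, 0, 0]
  ]
}}

```text
t: 17.75
tcp_pos: [0.57, 0.2359, 0.2298]
tool_rot: [-0.018, 0.976, 0.011, 0.218]
ft_force: [0.2, -0.7, -0.2]
grip_width: 0.0001
gripper_force: 0.0
```

Emit:
{"fn": "arm_command", "kwargs": {
  "motion": [
    [0.001, 0, 0.002, 0, 0],
    [0.001, 0, 0.002, 0, 0],
    [0, 0, 0, 0, 0]
  ]
}}

```text
t: 18.05
tcp_pos: [0.5699, 0.2359, 0.2248]
tool_rot: [-0.018, 0.976, 0.011, 0.217]
ft_force: [-0.6, -0.5, -0.6]
grip_width: -0.0001
gripper_force: 0.0
```

```bash
python3 go.py -51,243,204
```

```text
18.05 tcp [0.5699 0.2359 0.2248] F [-0.5655 -0.4653 -0.6423] q [ 0.209  -0.379  -0.461   1.0539 -0.0599  0.1586]
[[-0.9048 -0.04    0.4239]
 [-0.0308  0.9991  0.0287]
 [-0.4247  0.0129 -0.9053]] -6.178800669514048e-05
tip booth [-53.2238 243.3886 209.3936]
-51,243,204 total [ 0.0003 -0.0005  0.0058] n 1 per [ 0.0003 -0.0005  0.0058]
```

Emit:
{"fn": "arm_command", "kwargs": {
  "motion": [
    [0, 0, 0.0015, 0, 0],
    [0, 0, 0, 0, 0]
  ]
}}

```text
t: 18.25
tcp_pos: [0.5709, 0.2359, 0.224]
tool_rot: [-0.018, 0.976, 0.011, 0.218]
ft_force: [-0.8, -0.5, 1.4]
grip_width: -0.0002
gripper_force: 1.0
```

Emit:
{"fn": "arm_command", "kwargs": {
  "motion": [
    [0, 0, 0.0015, 0, 0],
    [0, 0, 0, 0, 0]
  ]
}}

```text
t: 18.45
tcp_pos: [0.5718, 0.236, 0.2235]
tool_rot: [-0.018, 0.976, 0.011, 0.218]
ft_force: [-5.5, -1.9, 7.2]
grip_width: -0.0002
gripper_force: 3.4
```

Emit:
{"fn": "arm_command", "kwargs": {
  "motion": [
    [0, 0, 0.0015, 0, 0],
    [0, 0, 0, 0, 0]
  ]
}}

```text
t: 18.65
tcp_pos: [0.5727, 0.236, 0.2232]
tool_rot: [-0.018, 0.976, 0.011, 0.219]
ft_force: [-7.6, -2.7, 10.8]
grip_width: 0.0003
gripper_force: 6.1
```

Emit:
{"fn": "arm_command", "kwargs": {
  "motion": [
    [0, 0, 0.0015, 0, 0],
    [0, 0, 0, 0, 0]
  ]
}}

```text
t: 18.85
tcp_pos: [0.5736, 0.2361, 0.2229]
tool_rot: [-0.018, 0.975, 0.011, 0.219]
ft_force: [-10.6, -2.2, 16.6]
grip_width: -0.0001
gripper_force: 8.6
```

```bash
python3 go.py -51,243,204
```

```text
18.85 tcp [0.5736 0.2361 0.2229] F [-10.5737  -2.2376  16.634 ] q [ 0.2083 -0.3728 -0.461   1.0433 -0.0604  0.158 ]
[[-0.903  -0.0398  0.4278]
 [-0.0304  0.9991  0.0288]
 [-0.4286  0.013  -0.9034]] -5.13463935276624e-05
tip booth [-49.4318 243.5732 207.5226]
-51,243,204 total [ 0.0029 -0.0006  0.0025] n 1 per [ 0.0029 -0.0006  0.0025]
```

Emit:
{"fn": "arm_command", "kwargs": {
  "motion": [
    [0, 0, -0.015, 0, 0],
    [0, 0, -0.03, 0, 0],
    [0, 0, -0.04, 0, 0],
    [0, 0, -0.04, 0, 0],
    [0.02, 0, -0.04, 0, 0],
    [0.02, 0, -0.03, 0, 0],
    [0, 0, 0, 0, 0],
    [0, 0, 0, 0, 0]
  ]
}}

```text
t: 19.65
tcp_pos: [0.4538, 0.2294, 0.3799]
tool_rot: [-0.018, 0.976, 0.011, 0.218]
ft_force: [-0.1, -0.4, -0.3]
grip_width: -0.0001
gripper_force: 0.0
```

```bash
python3 - <<'E'
from plant import *
from h import *
s=grab_frame('side')['color'];t=grab_frame('top')['color']
print(get_obs()['ft_force'])
for r in range(161,171): print(r,s[r,292:306:2].sum(1)//3)
b=[.6323,-.0066,.008]
print(proj('top',bw([(-60,121,193),(-60,125,204),(-120,134,185),(-120,114,185),(-120,154,185),(-60,85,192)],b)).round(1))
print('row 256 cols 215-260',(t[256,215:260].sum(1)//3).tolist())
print('row 285 cols 195-260',(t[285,195:260].sum(1)//3).tolist())
print('row 295 cols 195-260',(t[295,195:260].sum(1)//3).tolist())
E
```

```text
[-0.75272363  0.09466861 -0.39712441]
161 [42 46 43 45 74 76 66]
162 [45 38 41 38 56 61 58]
163 [ 42  78 104 104 131 101  43]
164 [ 35 162 182 179 213 164  41]
165 [ 35 214 208 204 203 158  40]
166 [ 37 206 207 204 204 161  42]
167 [ 41 199 210 206 201 172  37]
168 [ 43 179 204 198 188 184  47]
169 [ 42 147 184 185 186 189  57]
170 [ 43 131 189 185 187 190  97]
[[236.5 257.4]
 [233.  256.9]
 [228.8 293.8]
 [240.9 293.8]
 [216.7 293.8]
 [258.3 257.4]]
row 256 cols 215-260 [188, 213, 220, 219, 220, 220, 218, 219, 219, 219, 212, 186, 135, 120, 170, 205, 218, 219, 219, 213, 190, 154, 156, 194, 214, 219, 220, 220, 219, 219, 219, 220, 219, 219, 219, 219, 219, 219, 220, 213, 191, 142, 86, 58, 56]
row 285 cols 195-260 [219, 218, 219, 219, 219, 220, 219, 219, 219, 219, 219, 216, 200, 160, 98, 44, 31, 33, 33, 76, 142, 193, 214, 219, 219, 219, 219, 220, 219, 220, 219, 209, 177, 151, 186, 212, 219, 220, 219, 219, 219, 219, 220, 220, 215, 200, 161, 105, 61, 51, 49, 49, 64, 105, 152, 168, 157, 121, 83, 64, 61, 63, 63, 65, 58]
row 295 cols 195-260 [219, 219, 219, 218, 219, 219, 219, 218, 219, 219, 219, 213, 190, 143, 77, 40, 36, 27, 30, 59, 133, 189, 214, 219, 218, 219, 219, 220, 219, 218, 219, 211, 185, 170, 195, 214, 219, 219, 219, 219, 219, 219, 220, 219, 211, 181, 121, 80, 73, 71, 72, 74, 70, 72, 72, 74, 72, 68, 60, 57, 58, 57, 57, 55, 56]
```

```bash
python3 -c "
from plant import *
print(job_done())"
```

```text
the job is handed in; nothing more can be done
None
```

The job is handed in, at about 20 s of the 51 s allowed. By my measurements the door is folded back to its stop, the loop bar sits against the keeper, and the lever is thrown over and did not move when pressed again with about 17 N. I had no direct reading of the joint angles, and no verdict came back.

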